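# Slide the fitting blocks into order in the wheel-maker's tray

## Robot

A 6-joint arm with a two-finger parallel gripper is mounted at the origin on the work surface. World frame = base frame: x ahead of the robot, y to its left, z up, the work surface at z = 0. Lengths are in m, angles in rad, forces in N, time in s.
With the tool pointing down it reaches from about 0.275 to 1 m from the base axis. Payload 8.4 kg.
Tool frame: the origin (TCP) lies at the centre of the arm's flange, where the gripper is bolted on; the fingertips stand 173 mm ahead of it and the grasp point (between the pads) lies ctrl.grasp_offset ahead of it (ctrl.grasp_offset is the distance from the TCP to the grasp point, in m); z points along the fingers, y is the direction in which the jaws open and shut (so a half turn about z gives the same grasp; the last joint's range is limited). The gripper opens to 85 mm and grips with 20 to 120 N. Pads are 22 mm wide; open, the fingers measure 114 mm over their backs; the gripper's body (76 mm by 85 mm) begins 54 mm behind the grasp point. The pads swing forward as they close: fully open they stand 13 mm farther back than shut.
Start: joints at [-0.002, 0.353, 1.633, -0, 1.155, -0.002], TCP at [0.625, -0, 0.405] pointing down, gripper open.
Joint ranges: [-2.63, 2.63], [-0.92, 2.1], [0.06, 2.66], [-1.3, 4.44], [0, 2.69], [-3.02, 3.02]. Speed limits (rad/s): [2.22, 2.22, 2.79, 3.14, 3.14, 3.14].

## Interface

Orientations are given as a unit quaternion [x, y, z, w].
In Python, from bench import ctrl gives the robot as it stands.
- The arm moves only by the tool servo_tool, never from a script. Its argument "targets" is a list that holds one entry, the list of rows, each a list of 7 numbers: the turn, a rotation vector about the tool's x, y, z in degrees, then the shift along the tool's x, y, z in mm, then the closure in counts, from 0 (fully open) to 255 (shut). In form: [[[rx, ry, rz, dx, dy, dz, gripper], ...]]. A call has 1 to 12 rows; each row is the pose to reach, as a shift and turn from the pose measured when the call began, along the tool's axes at that moment; what a row does not reach only later rows make up. A row lasts 1/12 s, in which the tool goes at most 41.7 mm and 7.16 degrees, less where a joint would pass 70% of its speed; a pose out of reach is approached as far as the arm can. A call with a gripper value outside its range is refused whole. The fingers move at their own pace and stop on an object; "squeeze" is the grip in N (left out, the last holds). Time passes only in rows, so rows that repeat a pose let the fingers close. It gives the time, the measured TCP pose, the force and the opening at its end, in the units of the state.
- ctrl.state(): the state, without advancing time (a new reading comes with each control period).
- ctrl.camera(name): name is "scene" or "side" or "wrist"; returns a dict with "image" (420x560x3 uint8, red, green, blue), "fx", "fy", "cx", "cy" (pixels), "eye" and "attitude" of the camera in the world. Camera axes: x right, y up, looking along -z (the intrinsics and any distortion apply to the point x, -y, -z); pixel columns grow to the right and rows downward; lengths in m; the calibration is good to about 2 mm. A picture is of the moment at which its call begins. There is no depth.
- ctrl.job_done(): hands the job in, once; it reports no verdict.
Trained networks look in the newest picture that a camera, given by its name, has taken for a name from the list of things; names that differ only in an ending like _2 or _b are one class to them, and where a whole thing is asked for, a point or a joint stands for the part that bears it (a point fixed in the world has none). Each returns a list of dicts, best first, with "score" (0 to 1); they miss things now and then, are a little off and sometimes report something else, mostly with a low value. They report only what shows in the picture. A call takes as long as a camera call. They do not tell look-alikes from the thing itself.
- ctrl.spot_in(target, camera): "location" ([x, y, z] in m, in world coordinates, good to about 4 mm: the middle of the surface that is visible of it).
The state is a dict: "clock": time; "joint_pos": joint angles; "joint_vel": joint speeds; "joint_torque": joint torques, N m; "eef_pos": TCP position; "orientation": TCP orientation; "ft_force": force on the tool from outside, world axes, zero at the start; "ft_torque": the same for the moment, N m; "opening": finger opening in m.
Only numpy, scipy, OpenCV 4.12 (cv2) and the standard library are available. Lean on these libraries where they do the work, as an engineer would, in place of code of your own. Each camera call takes 0.05 s, during which the arm holds its last target. There are 200 camera calls.

## Task

The square wooden tray holds three sliding blocks and one empty corner. Slide the block that carries the grooved pulley wheel into the empty corner, then slide the block with the slim round post into the corner the wheel block has just left. Slide them along the tray floor one at a time without lifting them, and leave the third block, with the square bearing, in its corner.

Things in the scene. Friction and masses are not known exactly. Their poses are not given: they have to be found in the camera images.
- tray: Square wooden tray fixed to the table at any yaw, 180 mm outside, 160 mm inside, no dividers; walls 24 mm high, floor 8 mm thick. Origin: centre of its underside on the table, z up, x and y along its sides. Four corner places at (+-40, +-40) mm. At the start (-40, -40) is empty, the post block is at (+40, +40), the wheel and bearing blocks at (+40, -40) and (-40, +40), either way round.
- wheel_block: Wheel block: pale wooden block 74 x 74 x 16 mm, about 0.25 kg, waxed, sliding easily in the tray. Origin: centre of its underside (8 mm above the table), z up, x and y along its sides. On its centre stands a dark wooden pulley wheel with a groove round its rim, 44 mm diameter (36 mm in the groove), 24 mm tall, from 26 to 50 mm above the origin, on a 22 mm hub, with a 10 mm brass pin up to 56 mm.
- post_block: Post block: pale wooden block 74 x 74 x 16 mm, about 0.25 kg, waxed, sliding easily in the tray. Origin: centre of its underside (8 mm above the table), z up, x and y along its sides. On its centre stands a slim round dark wooden post, 22 mm diameter with a domed top, up to 73 mm above the origin; a 32 mm collar round its foot reaches to 22 mm above the origin.
- bearing_block: Bearing block, to be left where it is: pale wooden block 74 x 74 x 16 mm, about 0.25 kg, waxed, sliding easily in the tray. Origin: centre of its underside (8 mm above the table), z up, x and y along its sides. On its centre stands a dark wooden square upright, 30 x 30 mm, up to 56 mm above the origin, with a steel-bushed hole through it.
Mind the look-alikes: they are no part of the job. Leave any green or turquoise look-alike of the post_block alone.

How it is judged:
By the outcome, as a careful person would: the job done as asked, in the order asked, and still so for the second after the job is handed in, with the robot touching nothing.
It also fails if it takes over 43 s, if anything falls off the work surface, if the arm or the gripper's body presses on something with over 40 N, if the wrist force passes 120 N, or if a joint passes its speed limit or range.

## Working session

There is one attempt and no reset: what is moved stays moved. The work goes in short steps, Python scripts to look and compute and a tool call to move; the robot and the scene stay as the last step left them, time stands still between calls to the robot, and variables do not carry over. Pictures are saved under pics/ and viewed, about 8 in all and at most 12, crops included, and the job is handed in when it is done.

Besides the shell and the picture viewer there is one more tool, called after "Emit:" in YAML: its name, and indented under it one key for each argument. servo_tool: Moves the arm, as the interface text tells. Its arguments: {"type":"object","properties":{"targets":{"type":"array"},"squeeze":{"type":"number"}},"required":["targets"]}

```bash
mkdir -p pics; ls; python3 - <<'E'
from bench import ctrl
import cv2,numpy as np
ims=[]
for c in("scene","side"):
    d=ctrl.camera(c); cv2.imwrite(f"pics/{c}0.png",d["image"][:,:,::-1])
    print(c,[d[k] for k in("fx","fy","cx","cy","eye","attitude")],d.keys())
    for t in("tray","wheel_block","post_block","bearing_block"):
        print(t,[(np.round(r["location"],3).tolist(),round(r["score"],2)) for r in ctrl.spot_in(t,c)])
s=ctrl.state(); print(s, ctrl.grasp_offset)
E
```

```text
pics
scene [480.8182395922341, 480.8182395922341, 288.91926300182155, 207.53675765963447, array([ 1.08272884, -0.00584483,  0.67221701]), array([0.26026004, 0.22304848, 0.62560326, 0.70081   ])] dict_keys(['image', 'fx', 'fy', 'cx', 'cy', 'eye', 'attitude'])
tray [([0.53, 0.057, 0.015], 0.88)]
wheel_block [([0.509, 0.119, 0.025], 0.88)]
post_block [([0.584, 0.1, 0.024], 0.8), ([0.735, 0.141, 0.02], 0.74), ([0.67, -0.131, 0.014], 0.68), ([0.38, 0.263, 0.017], 0.6), ([0.721, 0.274, 0.015], 0.57)]
bearing_block [([0.576, 0.025, 0.018], 0.68)]
side [473.13582538918564, 473.13582538918564, 275.3585132761442, 205.9006970354713, array([0.10561239, 0.76606518, 0.60060171]), array([-0.12982916,  0.44714809,  0.84509036, -0.26272658])] dict_keys(['image', 'fx', 'fy', 'cx', 'cy', 'eye', 'attitude'])
tray [([0.489, 0.088, 0.017], 0.7)]
wheel_block [([0.49, 0.132, 0.026], 0.57)]
post_block [([0.655, -0.122, 0.021], 0.87), ([0.366, 0.279, 0.018], 0.86), ([0.714, 0.158, 0.018], 0.76), ([0.569, 0.113, 0.023], 0.65), ([0.706, 0.287, 0.013], 0.61)]
bearing_block [([0.549, 0.039, 0.024], 0.66)]
{'clock': 0.5, 'joint_pos': array([-2.39786286e-03,  3.53037871e-01,  1.63346426e+00,  6.83129629e-06,
        1.15520351e+00, -2.39659006e-03]), 'joint_vel': array([ 5.15309086e-04, -5.53562076e-04, -9.06529704e-04, -5.73058274e-04,
        6.73560997e-04,  8.02818562e-05]), 'joint_torque': array([ 5.53128066e-04, -6.04702377e+01, -3.42177522e+01, -1.94209829e-04,
        2.26242235e-03,  1.04456475e-05]), 'eef_pos': array([6.24980032e-01, 2.44312838e-06, 4.04629760e-01]), 'orientation': array([ 7.07108205e-01,  7.07105355e-01, -3.76342961e-05, -4.22449614e-05]), 'ft_force': array([-0.63519371,  0.41204055, -0.34088606]), 'ft_torque': array([ 0.00851855,  0.0039234 , -0.01548062]), 'opening': 0.08517968401822298} 0.1547
```

View pics/scene0.png

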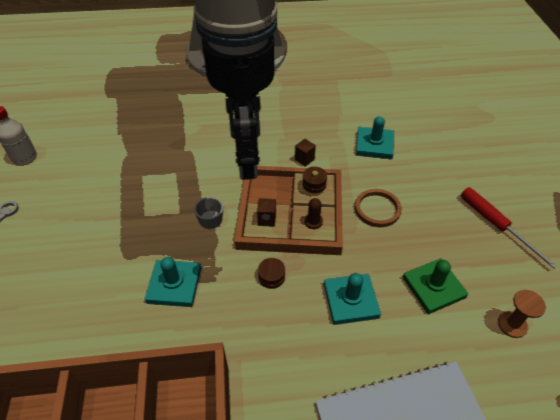

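View pics/side0.png

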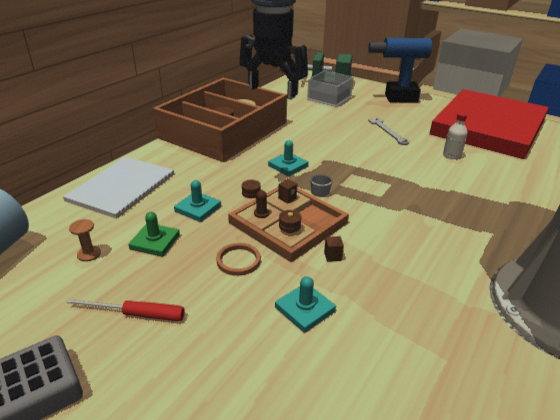

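The scene view shows the tray at px (237–343, 168–250). The empty corner is top-left (265,185). The wheel block is top-right (315,180), the post block bottom-right (314,213) and the bearing block bottom-left (267,212).

Possible mix-ups for the post block:
- Turquoise blocks at (376,138), (352,297) and (172,280).
- Green block at (440,285).
- Brown spool at (520,312).

Possible mix-ups for the wheel are the loose wheel at (271,272) and the cube at (305,152). I choose the pale blocks inside the tray. Next comes a close crop and the tray pose.

```bash
cat > h.py <<'E'
from bench import ctrl
import cv2,numpy as np
from scipy.spatial.transform import Rotation as R
def ray(d,px):
    v=np.array([(px[0]-d["cx"])/d["fx"],-(px[1]-d["cy"])/d["fy"],-1.])
    return R.from_quat(d["attitude"]).apply(v)
def at(d,px,z):
    r=ray(d,px); return d["eye"]+r*(z-d["eye"][2])/r[2]
def proj(d,P):
    v=R.from_quat(d["attitude"]).inv().apply(np.atleast_2d(P)-d["eye"])
    return np.c_[d["cx"]-d["fx"]*v[:,0]/v[:,2], d["cy"]+d["fy"]*v[:,1]/v[:,2]]
E
python3 - <<'E'
from h import *
out=[]
for c,(x0,y0,w,h) in {"scene":(225,135,140,130),"side":(215,165,140,130)}.items():
    d=ctrl.camera(c); im=d["image"][y0:y0+h,x0:x0+w,::-1]
    out.append(cv2.resize(im,None,fx=2.85,fy=2.85*1.6 if 0 else 2.85,interpolation=cv2.INTER_CUBIC))
cv2.imwrite("pics/crop.png",np.hstack(out)); print(out[0].shape)
d=ctrl.camera("wrist"); cv2.imwrite("pics/wrist0.png",d["image"][:,:,::-1]); print(proj(d,[[.53,.06,.024]]))
E
```

```text
(370, 399, 3)
[[186.84976786 124.99476717]]
```

View pics/crop.png

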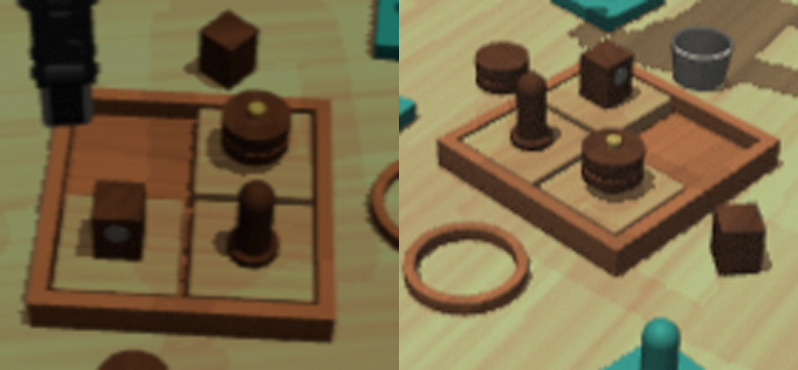

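View pics/wrist0.png

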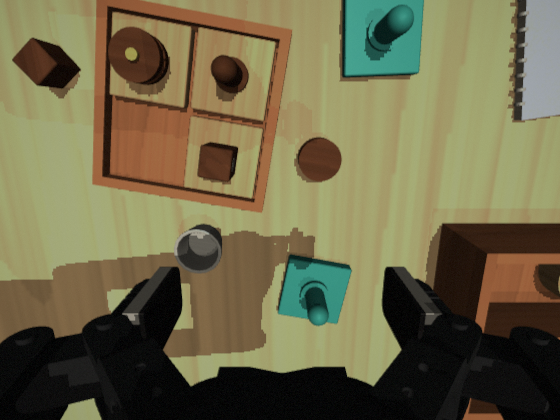

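```bash
cat > m.py <<'E'
from h import *
from scipy.optimize import least_squares
D={c:ctrl.camera(c) for c in("scene","side","wrist")}
O=[("scene",(340.8,170.8),(-1,1)),("scene",(341.8,248),(1,1)),("scene",(235.5,243),(1,-1)),
("side",(229.4,215.2),(1,1)),("side",(291.5,252.7),(-1,1)),("side",(348,215.2),(-1,-1)),
("wrist",(93,184),(-1,-1)),("wrist",(263,212),(1,-1)),("wrist",(291,30),(1,1))]
def pts(p,L,z):
    r=R.from_euler('z',p[2]).as_matrix()[:2,:2]
    return np.c_[(r@np.array(L).T).T+p[:2],np.full(len(L),z)]
for c,px,s in O: print(c,s,at(D[c],px,.024).round(4))
def f(p,cams=D):
    return np.concatenate([proj(D[c],pts(p,[np.array(s)*.09],.024))[0]-px for c,px,s in O if c in cams])
for cams in (["scene"],["side"],["wrist"],list(D)):
    q=least_squares(f,[.53,.06,0],args=(cams,),loss='soft_l1'); print(cams,q.x.round(4),np.degrees(q.x[2]).round(2),abs(q.fun).max().round(1))
p=q.x
L=[(-.04,.04),(.04,.04),(-.04,-.04),(.04,-.04)]
print(pts(p,L,0).round(4))
for c,px in(("scene",(315.5,171.8)),("side",(290.4,213.8)),("wrist",(131,54))): print("pin",at(D[c],px,.064).round(4))
E
python3 m.py
```

```text
scene (-1, 1) [0.4624 0.1748 0.024 ]
scene (1, 1) [0.6378 0.1432 0.024 ]
scene (1, -1) [ 0.6087 -0.0302  0.024 ]
side (1, 1) [0.6272 0.15   0.024 ]
side (-1, 1) [0.4563 0.1774 0.024 ]
side (-1, -1) [0.4244 0.0064 0.024 ]
wrist (-1, -1) [4.272e-01 1.000e-04 2.400e-02]
wrist (1, -1) [ 0.6047 -0.0303  0.024 ]
wrist (1, 1) [0.6334 0.1456 0.024 ]
['scene'] [ 0.5347  0.0713 -0.1688] -9.67 1.4
['side'] [ 0.5277  0.0761 -0.1712] -9.81 1.5
['wrist'] [ 0.5305  0.0729 -0.1682] -9.64 1.2
['scene', 'side', 'wrist'] [ 0.5308  0.0728 -0.1697] -9.73 2.1
[[0.4981 0.119  0.    ]
 [0.577  0.1055 0.    ]
 [0.4846 0.0401 0.    ]
 [0.5635 0.0266 0.    ]]
pin [0.4984 0.1187 0.064 ]
pin [0.4968 0.1203 0.064 ]
pin [0.4985 0.1187 0.064 ]
```

Tray centre is (0.531, 0.073) with yaw -9.7°. The wheel pin lies on its nominal place, within 2 mm in all three views. I'll move above the wheel with the jaws half open.

Emit:
servo_tool:
  targets:
    - [[0, 0, 2, 20, -21, 17, 70], [0, 0, 4, 40, -42, 34, 70], [0, 0, 6, 60, -64, 51, 70], [0, 0, 8, 80, -85, 68, 70], [0, 0, 9.7, 100, -106, 85, 70], [0, 0, 9.7, 119, -127, 102, 70], [0, 0, 9.7, 119, -127, 102, 70], [0, 0, 9.7, 119, -127, 102, 70]]

```text
clock: 1.47
eef_pos: [0.497, 0.1197, 0.3021]
orientation: [0.764, 0.646, -0.001, -0.0]
ft_force: [0.6, -0.1, 0.4]
opening: 0.0621
```

```bash
python3 - <<'E'
from h import *
d=ctrl.camera("wrist"); cv2.imwrite("pics/wrist1.png",d["image"][:,:,::-1])
s=ctrl.state(); print(s["eef_pos"],R.from_quat(s["orientation"]).as_matrix().round(3),s["opening"])
print(proj(d,[[.4981,.119,.064],[.577,.1055,.081]]))
E
```

```text
[0.49828943 0.11929543 0.30296418] [[ 0.167  0.986  0.001]
 [ 0.986 -0.167 -0.   ]
 [ 0.     0.001 -1.   ]] 0.061792641169150245
[[284.62682033 227.80476254]
 [419.38506379 237.3303049 ]]
```

View pics/wrist1.png

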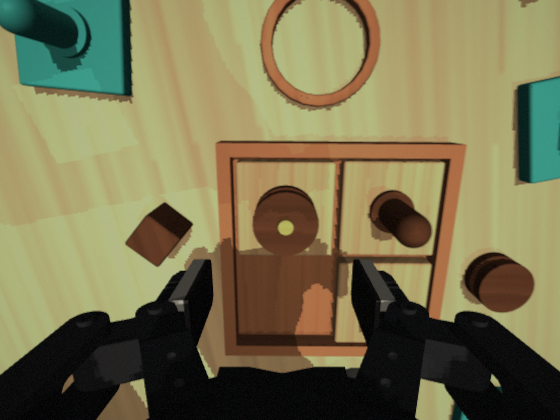

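The view shows the brass pin at (285,228), as predicted. The tray is square to the jaws, and the fingers at x≈200 and x≈370 straddle the wheel clear of the post at (415,232). Next I go down and close.

Emit:
servo_tool:
  targets:
    - [[0, 0, 0, 0, 0, 25, 70], [0, 0, 0, 0, 0, 50, 70], [0, 0, 0, 0, 0, 70, 70], [0, 0, 0, 0, 0, 85, 70], [0, 0, 0, 0, 0, 95, 70], [0, 0, 0, 0, 0, 100, 70], [0, 0, 0, 0, 0, 100, 70], [0, 0, 0, 0, 0, 100, 160], [0, 0, 0, 0, 0, 100, 160], [0, 0, 0, 0, 0, 100, 160], [0, 0, 0, 0, 0, 100, 160], [0, 0, 0, 0, 0, 100, 160]]
  squeeze: 30

```text
clock: 2.52
eef_pos: [0.4989, 0.1193, 0.2039]
orientation: [0.764, 0.645, 0.001, 0.001]
ft_force: [0.5, -0.7, 6.8]
opening: 0.0431
```

Emit:
servo_tool:
  targets:
    - [[0, 0, 0, -3, 0, 0, 160], [0, 0, 0, -8, 0, 0, 160], [0, 0, 0, -15, 0, 0, 160], [0, 0, 0, -23, 0, 0, 160], [0, 0, 0, -31, 0, 0, 160], [0, 0, 0, -39, 0, 0, 160], [0, 0, 0, -47, 0, 0, 160], [0, 0, 0, -55, 0, 0, 160], [0, 0, 0, -63, 0, 0, 160], [0, 0, 0, -71, 0, 0, 160], [0, 0, 0, -76, 0, 0, 160], [0, 0, 0, -79, 0, 0, 160]]

```text
clock: 3.52
eef_pos: [0.4857, 0.0406, 0.204]
orientation: [0.764, 0.645, 0.001, 0.001]
ft_force: [0.3, 0.9, 3.4]
opening: 0.0427
```

```bash
python3 - <<'E'
from h import *
s=ctrl.state(); print(s["eef_pos"],s["ft_force"],s["opening"])
d=ctrl.camera("wrist"); w=d["image"]
e=ctrl.camera("scene")["image"]; q=ctrl.camera("side")["image"]
f=lambda i:cv2.resize(i[:,:,::-1],(399,390),interpolation=cv2.INTER_CUBIC)
cv2.imwrite("pics/mid.png",np.hstack([f(e[130:265,225:365]),f(q[160:290,215:355])]))
E
```

```text
[0.48568465 0.04063539 0.2039647 ] [0.31694347 0.88019095 3.39776026] 0.042746900729111206
```

View pics/mid.png

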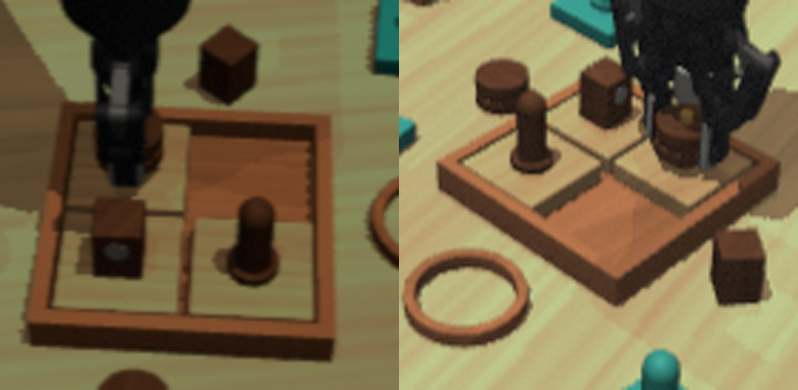

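The crops show the wheel block in the formerly empty corner (left crop 125,165), square to the walls, with its old corner free. The post and bearing blocks haven't moved. Now release, lift, and go over the post.

Emit:
servo_tool:
  targets:
    - [[0, 0, 0, 0, 0, 0, 75], [0, 0, 0, 0, 0, 0, 75], [0, 0, 0, 0, 0, 0, 75], [0, 0, 0, 0, 0, 0, 75], [0, 0, 0, 0, 0, -15, 75], [0, 0, 0, 0, 0, -40, 75], [0, 0, 0, 0, 0, -70, 75], [0, 0, 0, 0, 0, -96, 75], [0, 0, 0, 25, 25, -96, 75], [0, 0, 0, 52, 52, -96, 75], [0, 0, 0, 79, 79, -96, 75], [0, 0, 0, 79, 79, -96, 75]]

```text
clock: 4.67
eef_pos: [0.5815, 0.1092, 0.3012]
orientation: [0.763, 0.646, 0.004, 0.002]
ft_force: [0.8, -1.0, 1.0]
opening: 0.0605
```

Emit:
servo_tool:
  targets:
    - [[0, 0, 0, 0, 0, 0, 75], [0, 0, 0, 0, 0, 0, 75]]

```text
clock: 4.83
eef_pos: [0.5817, 0.1097, 0.3009]
orientation: [0.763, 0.646, 0.004, 0.002]
ft_force: [-0.5, -0.1, -0.0]
opening: 0.0603
```

```bash
python3 - <<'E'
from h import *
s=ctrl.state(); print(s["eef_pos"],s["ft_force"],s["opening"])
d=ctrl.camera("wrist"); cv2.imwrite("pics/wrist2.png",d["image"][:,:,::-1])
print(proj(d,[[.577,.1055,.081],[.4857,.0406,.064]]))
E
```

```text
[0.58168134 0.10969384 0.3009175 ] [-0.5173862  -0.1315511  -0.03685305] 0.06030819872579
[[272.44853735 246.17066336]
 [161.140573   342.54786209]]
```

View pics/wrist2.png

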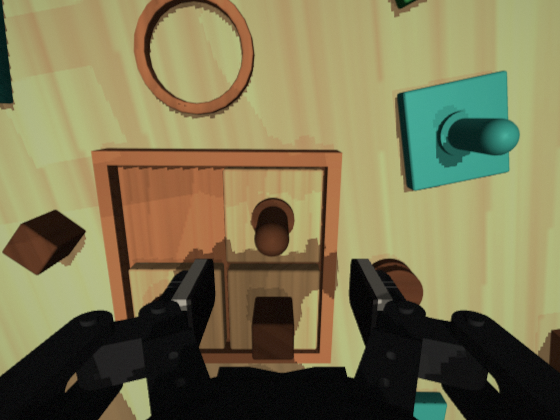

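The post dome is at (271,239), about 2 mm off the prediction, and the jaws straddle it. The tool is about 4 mm off and tilted 0.5°, so I correct both, descend and close.

Emit:
servo_tool:
  targets:
    - [[0.5, 0, 0, -2, -4, 15, 75], [0.5, 0, 0, -3, -4, 35, 75], [0.5, 0, 0, -3, -4, 55, 75], [0.5, 0, 0, -3, -4, 73, 75], [0.5, 0, 0, -3, -4, 86, 75], [0.5, 0, 0, -3, -4, 91, 75], [0.5, 0, 0, -3, -4, 91, 75]]

```text
clock: 5.47
eef_pos: [0.5763, 0.1066, 0.2083]
orientation: [0.763, 0.646, -0.0, -0.002]
ft_force: [-0.7, 0.6, 1.0]
opening: 0.0603
```

Emit:
servo_tool:
  targets:
    - [[0, 0, 0, 0, 0, 0, 220], [0, 0, 0, 0, 0, 0, 220], [0, 0, 0, 0, 0, 0, 220], [0, 0, 0, 0, 0, 0, 220], [0, 0, 0, 0, 0, 0, 220], [0, 0, 0, 0, 0, 0, 220]]
  squeeze: 30

```text
clock: 5.97
eef_pos: [0.5767, 0.1067, 0.2092]
orientation: [0.763, 0.646, 0.0, -0.002]
ft_force: [-1.2, 0.6, 7.1]
opening: 0.0215
```

Emit:
servo_tool:
  targets:
    - [[0, 0, 0, 0, -3, 0, 220], [0, 0, 0, 0, -8, 0, 220], [0, 0, 0, 0, -15, 0, 220], [0, 0, 0, 0, -23, 0, 220], [0, 0, 0, 0, -31, 0, 220], [0, 0, 0, 0, -39, 0, 220], [0, 0, 0, 0, -47, 0, 220], [0, 0, 0, -1, -55, 0, 220], [0, 0, 0, -1, -63, 0, 220], [0, 0, 0, -1, -71, 0, 220], [0, 0, 0, -1, -76, 0, 220], [0, 0, 0, -1, -79, 0, 220]]

```text
clock: 6.97
eef_pos: [0.4977, 0.1189, 0.2093]
orientation: [0.763, 0.646, -0.0, -0.002]
ft_force: [-0.5, -0.3, -1.2]
opening: 0.021
```

Emit:
servo_tool:
  targets:
    - [[0, 0, 0, 0, 0, 0, 220], [0, 0, 0, 0, 0, 0, 120], [0, 0, 0, 0, 0, 0, 120], [0, 0, 0, 0, 0, 0, 120], [0, 0, 0, 0, 0, 0, 120]]

```text
clock: 7.38
eef_pos: [0.498, 0.1188, 0.2094]
orientation: [0.763, 0.646, 0.0, -0.002]
ft_force: [0.1, 0.1, -0.1]
opening: 0.045
```

Emit:
servo_tool:
  targets:
    - [[0, 0, 0, 0, 0, -10, 120], [0, 0, 0, 0, 0, -35, 120], [0, 0, 0, 0, 0, -65, 120], [0, 0, 0, 0, 0, -95, 120], [0, 0, 0, 0, 0, -120, 120], [0, 0, 0, 0, 30, -135, 120], [0, 0, 0, 0, 65, -150, 120], [0, 0, 0, 0, 100, -150, 120], [0, 0, 0, 0, 130, -150, 120], [0, 0, 0, 0, 130, -150, 120]]

```text
clock: 8.22
eef_pos: [0.6309, 0.0959, 0.3606]
orientation: [0.764, 0.645, 0.002, -0.0]
ft_force: [-1.2, 0.2, 1.2]
opening: 0.0453
```

```bash
python3 - <<'E'
from h import *
s=ctrl.state(); print(s["clock"],s["eef_pos"],s["ft_force"],s["opening"])
e=ctrl.camera("scene")["image"]; q=ctrl.camera("side")["image"]
for t in("wheel_block","bearing_block","post_block"): print(t,[(np.round(r["location"],3).tolist(),round(r["score"],2)) for r in ctrl.spot_in(t,"side")])
f=lambda i:cv2.resize(i[:,:,::-1],(399,390),interpolation=cv2.INTER_CUBIC)
cv2.imwrite("pics/end.png",np.hstack([f(e[130:265,225:365]),f(q[160:290,215:355])]))
E
```

```text
8.2167 [0.63094975 0.09590118 0.36056585] [-1.21146808  0.15603711  1.17257144] 0.04526887469639948
wheel_block [([0.476, 0.053, 0.026], 0.62)]
bearing_block []
post_block [([0.712, 0.157, 0.019], 0.93), ([0.706, 0.289, 0.015], 0.66), ([0.487, 0.126, 0.023], 0.64), ([0.655, -0.12, 0.018], 0.57), ([0.551, 0.116, 0.017], 0.56)]
```

View pics/end.png

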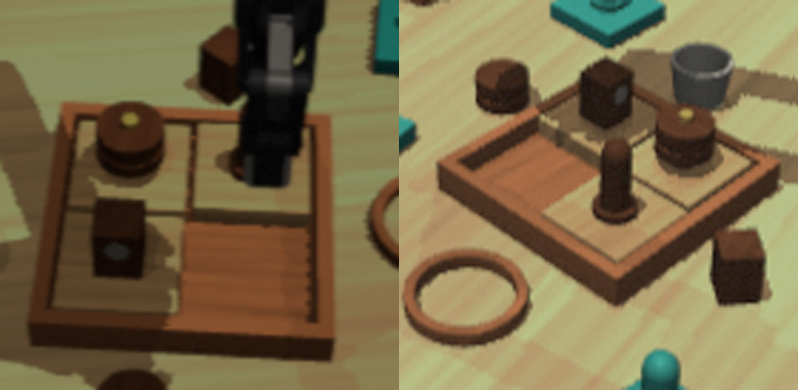

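The crops show the wheel block in the former empty corner, the post block in the wheel's old corner, the bearing block in place and the post's corner empty. All blocks sit flat and square, so I'm handing in.

```bash
python3 -c "
from bench import ctrl
print(ctrl.job_done())"
```

```text
the job is handed in; nothing more can be done
None
```

The job is done and handed in. I gripped the wheel lightly and slid its block about 79 mm along the floor into the empty corner. I then slid the post block about 79 mm the same way into the corner the wheel had left.

- **Final look:** the scene and side pictures show the wheel and post blocks flat and square in their new corners. The bearing block is in its corner, the post's old corner is empty and the look-alikes are untouched. The gripper was about 0.1 m above the tray when I handed in.
- **Time and forces:** about 8.2 s on the robot's clock. The highest wrist force I read was about 7 N, taken at the end of each move.
- **Checks that disagreed:** in the last side picture the network did not find the bearing block, though it is plain in both crops. It also reported a false "post block" near the now empty corner, at (0.551, 0.116) with a low score. It placed the wheel block about 15 mm from where the gripper left it, and the post block about 13 mm off. It had been about 15 mm off for the wheel at the start too. I relied on the pictures and on where the gripper let go of each block, both within about 1 mm of the corner centres I had worked out.

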